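# Seat a food probe in the dry-block well for its temperature check

### The job

Get the probe thermometer ready for its temperature check: pull the dust plug out of the calibrator's narrow well and put it down on the counter, then take the probe from its rest and push it down that well until its tip touches the bottom. The probe's sliding depth stop must finish down flat on the block, marking the depth; press no harder than the probe can bear, let go and leave it standing there, and do not disturb the other goods.

Things in the scene. Friction and masses are not known exactly. Their poses are not given: they have to be found in the camera images.
- calibrator: Dry-block calibrator, heavy, fixed to the counter: an aluminium block between two black cheeks, 136 x 118 x 80 mm, grey front panel with a small display facing its own -x. Origin at the centre of its underside, z up; the flat metal top with the wells is at z = 80 mm in its frame.
- narrow_well (a point): Centre of the mouth of the narrow well, level with the block's top (z = 80 mm), 17 mm to the calibrator's +y side of its centre. Bore 9.5 mm, with a small countersink. Blind: its bottom is a stiff spring-backed pad (about 15 N per mm), anywhere from 42 to 62 mm deep, and differs each time; it cannot be seen. It is closed by the dust plug at the start.
- wide_well (a point): Centre of the mouth of the wide well, bore 16 mm, 34 mm to the calibrator's -y side of the narrow one, open. It is for thicker probes and not used here.
- dust_plug: Grey dust plug: round stem 8 mm thick and 16 mm long, loosely in the narrow well, under a square plate 26 x 26 x 5 mm that lies on the block, under a square knob 18 x 18 mm and 28 mm high. Origin at the lower end of the stem, z up the knob, x and y square to the knob's sides; the knob's middle is at z = 35 mm, its top at 49 mm. 25 g.
- probe_rest: Probe rest, fixed: black block 44 x 44 mm, 44 mm high over all, on a steel foot 78 x 78 mm. Origin at the centre of its underside. A hole of 9.5 mm in its middle, 30 mm deep, whose floor is 14 mm above the counter, holds the probe upright.
- probe: Probe thermometer, 142 mm, 105 g, upright in the probe rest at the start: steel rod of 8 mm with tapered tip, 90 mm long, under a white square handle 26 x 26 mm, 52 mm high (z = 90 to 142 mm). Origin at the tip, z along the rod to the handle, x and y square to the handle. The rod bears at most 25 N at the tip and 40 N against the block.
- probe_grip (a point): Middle of the probe's handle, 118 mm from the tip.
- probe_tip (a point): Tip of the probe's rod.
- depth_stop (a joint): Depth stop on the probe: black disc of 30 mm with an 18 mm hub, 12 mm high, that slides along the rod against a friction of 2 to 4 N and stays where it is left. Value in m: 0 when its underside is 33 mm from the tip, at most 0.042. It starts 33 to 38 mm from the tip, so in the well it lands on the block first and the rod must be pushed on through it to the bottom.
- stop_face (a point): Centre of the depth stop's flat underside.
- wire_cutter: Cheese wire cutter, fixed: white board 240 x 320 mm with its bow lowered. Origin at counter height, 50 mm behind the board's front edge, midway across. The bow's brown handle sticks out towards the robot to 200 mm on its -x side, 40 mm to its -y side, 30 to 90 mm above the counter. Not used.
- jar: Jar of spread with a dark red lid, 75 mm wide, 62 mm high; a bystander. Origin at the centre of its underside.
- tub: White deli tub, 111 x 117 x 51 mm; a bystander. Origin at the centre of its underside.
- roll: Roll of white labels lying flat, 60 mm wide, 32 mm high; a bystander. Origin at the centre of its underside.

How it is judged:
On the way, in this order (a step that is already met when the one before it is completed fails the run):
1. the dust plug is out and lies released on the counter (height (world z) of dust_plug below 0.03 m and linear speed of dust_plug below 0.05 m/s and contact force between the fingers and dust_plug below 0.05 N), for 0.2 s.
2. the probe's rod is in the narrow well (horizontal distance between probe_tip and narrow_well below 0.004 m and z of probe_tip in the frame of narrow_well below -0.02 m), for 0.1 s.
At the end, for the whole second after the job is handed in: The probe stands upright (within 4 degrees) and released in the narrow well, its tip within 1.5 mm of the pad at the well's bottom, the underside of its depth stop within 2 mm of the block's top; the dust plug lies at rest on the counter (horizontal distance between each of probe_tip, stop_face and narrow_well below 0.004 m and distance between probe_tip and well_pad_c0 below 0.0095 m and z of stop_face in the frame of narrow_well below 0.002 m and angle between probe's own z axis and vertical below 0.07 rad and linear speed of probe below 0.01 m/s and height (world z) of dust_plug between -0.02 and 0.03 m and linear speed of dust_plug below 0.02 m/s); the robot touches nothing.
It fails at once if the probe's tip is pressed on the well's bottom with more than 25 N (contact force between probe and well_pad above 25 N).
It fails at once if the probe is forced against the block with more than 40 N (contact force between probe and calibrator above 40 N).
It fails at once if a bystander is pushed more than 3 cm (distance of any of jar, tub, roll from where it was at the start of the episode above 0.03 m).
It also fails if it takes over 69 s, if anything falls off the work surface, if the arm or the gripper's body presses on something with over 40 N, if the wrist force passes 120 N, or if a joint passes its speed limit or range.

### The arm

A 6-joint arm with a two-finger parallel gripper is mounted at the origin on a cart in front of the work surface, level with it; the furniture and walls round the work are solid. World frame = base frame: x ahead of the robot, y to its left, z up, the work surface at z = 0. Lengths are in m, angles in rad, forces in N, time in s.
With the tool pointing down it reaches from about 0.325 to 0.9 m from the base axis. Payload 6.1 kg.
Tool frame: the origin (TCP) lies midway between the tips of the shut fingers; the grasp point (between the pads) lies 19 mm behind it (r.hold_point_z is the distance from the TCP to the grasp point, in m); z points along the fingers, y is the line along which they close (so a half turn about z gives the same grasp; the last joint's range is limited). The gripper opens to 87 mm and grips with 3 to 60 N. Pads are 19 mm wide; open, the fingers measure 117 mm over their backs; the gripper's body (75 mm by 190 mm) begins 51 mm behind the grasp point.
Start: joints at [-1.471, 0.22, 1.526, -0, 1.395, -0.126], TCP at [0.14, -0.609, 0.223] pointing down, gripper open.
Joint ranges: [-2.98, 2.98], [-0.91, 2.08], [0.09, 2.57], [-1.24, 4.39], [0.2, 2.65], [-2.68, 2.68]. Speed limits (rad/s): [2.57, 2.57, 3.01, 3.14, 3.14, 3.14].

### API

Orientations are given as a rotation vector (axis times angle).
In Python, from rig import r gives the robot as it stands. Calls block until the motion is done:
- r.goto(position, orientation): joint-space move of the TCP to a pose.
- r.move_l(position, attitude=None, max_speed=0.15, contact_N=None): straight line of the TCP; attitude=None keeps the orientation; max_speed is the mean speed in m/s. With contact_N (N) it stops when the force on the tool has changed by that much, and returns True; else False.
- r.move_joints(angles): joint-space move.
- r.grip(opening, newtons=None): finger opening in m; newtons is the grip in N (None keeps the last); returns when the fingers have stopped.
- r.sleep(seconds).
- r.solve_ik(position, orientation): joint angles nearest the present ones, or None.
- r.get_obs(): the state.
- r.snapshot(name): name is "scene" or "side" or "wrist"; returns a dict with "color" (384x512x3 uint8, blue, green, red), "fov_y" (degrees; the focal length in pixels is half the picture's height over the tangent of half this angle, whatever the lens; pixels are square), "cx", "cy" (the principal point, pixels), "distortion" ([k1, k2, p1, p2, k3] as OpenCV has them; the pictures are not rectified), "position" and "orientation" of the camera in the world. Camera axes: x right, y up, looking along -z (the intrinsics and any distortion apply to the point x, -y, -z); pixel columns grow to the right and rows downward; lengths in m; the calibration is good to about 2 mm. A picture is of the moment at which its call begins. There is no depth.
A pose or a line that the arm cannot do raises r.MotionError and nothing moves.
- r.hand_in(): hands the job in; it is judged then, once.
The state is a dict: "time": time; "joint_pos": joint angles; "joint_vel": joint speeds; "joint_efforts": joint torques, N m; "tool_pos": TCP position; "orientation": TCP orientation; "force": force on the tool from outside, world axes, zero at the start; "moment": the same for the moment, N m; "finger_gap": finger opening in m; "gripper_force": force on a finger pad.
Only numpy, scipy, OpenCV 4.12 (cv2) and the standard library are available. Lean on these libraries where they do the work, as an engineer would, in place of code of your own. Each camera call takes 0.05 s, during which the arm holds its last target. There are 200 camera calls.

## Working session

There is one attempt and no reset: what is moved stays moved. The work goes in short steps, each a Python script; the robot and the scene stay as the last script left them, time stands still between calls to the robot, and variables do not carry over. Pictures are saved under pics/ and viewed, at most 10 in all, crops included, and the job is handed in when it is done.

```bash
mkdir -p pics; ls; cat > h.py <<'E'
import numpy as np, cv2
from scipy.spatial.transform import Rotation as R
from rig import r
def K(s):
    f=384/2/np.tan(np.radians(s["fov_y"])/2); return np.array([[f,0,s["cx"]],[0,f,s["cy"]],[0,0,1.]])
def rot(s):
    o=np.array(s["orientation"],float); return o if o.shape==(3,3) else R.from_rotvec(o).as_matrix()
def ray(s,uv):
    p=cv2.undistortPoints(np.array([[uv]],float),K(s),np.array(s["distortion"],float))[0,0]
    return np.array(s["position"]), rot(s)@np.array([p[0],-p[1],-1.])
def plane(s,uv,z):
    o,d=ray(s,uv); return o+d*(z-o[2])/d[2]
def proj(s,P):
    c=rot(s).T@(np.array(P,float)-np.array(s["position"])); c=c*[1,-1,-1]
    return cv2.projectPoints(c.reshape(1,3),np.zeros(3),np.zeros(3),K(s),np.array(s["distortion"],float))[0].ravel()
E
python3 - <<'E'
from h import *
import pickle
im=[]
for n in("scene","side","wrist"):
    s=r.snapshot(n); pickle.dump(s,open(n+".pkl","wb")); im.append(s["color"]); print(n,s["position"],s["orientation"],s["fov_y"],s["cx"],s["cy"],s["distortion"])
    cv2.imwrite(f"pics/{n}.png",cv2.resize(s["color"],(800,600),interpolation=cv2.INTER_CUBIC))
print(r.get_obs()["time"],r.hold_point_z,r.get_obs()["orientation"])
E
```

```text
pics
scene [-0.26795461  0.48130789  0.95297546] [ 0.51890288 -0.83381017 -1.88985158] 49.95791655600272 258.03367185912765 184.96194393867063 [-0.06815787  0.          0.          0.          0.        ]
side [ 0.43926882 -0.83043139  0.83953625] [ 0.91223787 -0.05136482 -0.14280442] 44.72584533647783 255.43714786532422 190.88914156851482 [-0.15115383  0.          0.          0.          0.        ]
wrist [ 0.20794291 -0.59488791  0.38335581] [-0.21738423  0.17464382 -1.33722291] 66.67050394382669 252.03088150353247 195.18662083927572 [-0.02237444  0.          0.          0.          0.        ]
0.15 0.0187 [-3.12009204e+00 -3.53776631e-01 -3.85710102e-05]
```

View pics/scene.png

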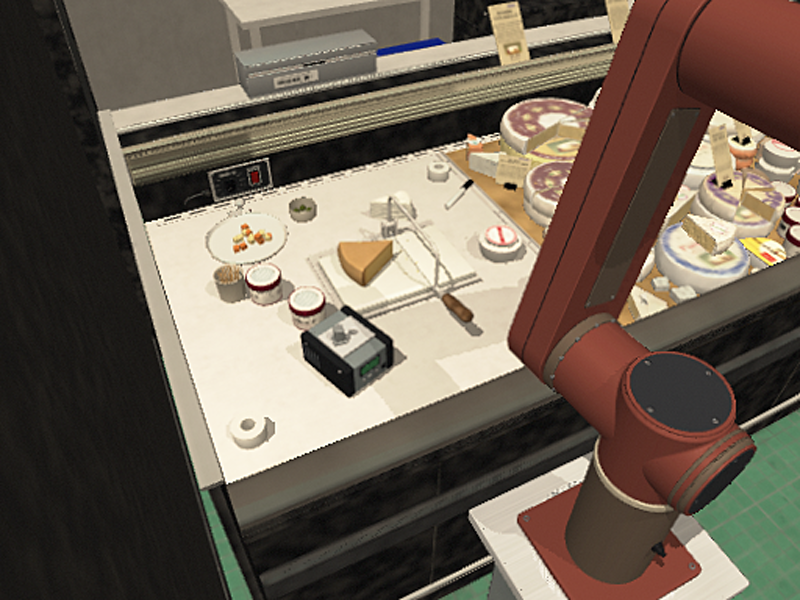

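View pics/side.png

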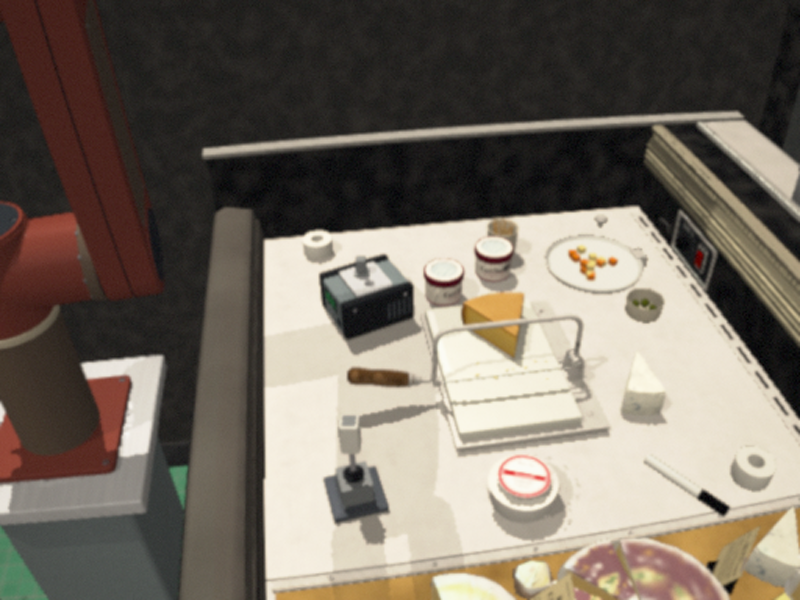

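Scene shows the calibrator with plug knob at (340,332), roll at (248,430). The side view shows the calibrator (knob ~(362,268)), probe in rest (handle ~(349,430), foot centre ~(357,494)), and the cutter handle at (350-408,377).

```bash
cat > a.py <<'E'
from h import *
import pickle
sc=pickle.load(open("scene.pkl","rb"));sd=pickle.load(open("side.pkl","rb"))
f=.64
for n,uv in dict(a=(326,482),b=(378,468),c=(388,510),d=(333,520)).items(): print("foot",n,plane(sd,np.array(uv)*f,.004))
print("probe top",plane(sd,np.array((349,418))*f,.156))
print("knob",plane(sc,np.array((339,325))*f,.113),plane(sd,np.array((361,261))*f,.113))
for n,uv in dict(l=(303,337),f=(352,365),r=(393,342),b=(346,307)).items(): print("cal sc",n,plane(sc,np.array(uv)*f,.08))
for n,uv in dict(l=(320,280),f=(345,310),r=(412,287),b=(382,257)).items(): print("cal sd",n,plane(sd,np.array(uv)*f,.08))
print("roll",plane(sc,np.array((248,425))*f,.032),"cutter handle",plane(sd,np.array((350,376))*f,.06),"jar",plane(sc,np.array((307,297))*f,.06), plane(sd,np.array((444,267))*f,.06))
# wrist camera in tool frame
w=pickle.load(open("wrist.pkl","rb"));o=r.get_obs();T=R.from_rotvec(o["orientation"]).as_matrix()
print("cam in tool",T.T@(w["position"]-np.array(o["tool_pos"])),"view dir",T.T@rot(w)@[0,0,-1])
E
python3 a.py
python3 -c "
from h import *;import pickle
a=pickle.load(open('scene.pkl','rb'))['color'][185:265,180:270];b=pickle.load(open('side.pkl','rb'))['color'][150:230,190:280];c=pickle.load(open('side.pkl','rb'))['color'][255:340,195:260]
g=lambda x,s:cv2.resize(x,None,fx=s,fy=s,interpolation=cv2.INTER_CUBIC)
A=np.hstack([g(a,4),g(b,4)]);cv2.imwrite('pics/c.png',A)"
```

```text
foot a [ 0.41740253 -0.16608281  0.004     ]
foot b [ 0.49406194 -0.15206266  0.004     ]
foot c [ 0.49849138 -0.2275493   0.004     ]
foot d [ 0.42213769 -0.23267345  0.004     ]
probe top [ 0.45762723 -0.18949419  0.156     ]
knob [0.52117654 0.22447928 0.113     ] [0.51368952 0.21783578 0.113     ]
cal sc l [0.55249007 0.28640063 0.08      ]
cal sc f [0.44937378 0.2308088  0.08      ]
cal sc r [0.46777099 0.14119279 0.08      ]
cal sc b [0.59184216 0.18376338 0.08      ]
cal sd l [0.43924027 0.21917057 0.08      ]
cal sd f [0.47565975 0.12692663 0.08      ]
cal sd r [0.59637378 0.17161146 0.08      ]
cal sd b [0.55659421 0.27174452 0.08      ]
roll [0.4411062  0.43241462 0.032     ] cutter handle [ 0.46992105 -0.01203968  0.06      ] jar [0.67333938 0.23711203 0.06      ] [0.66868418 0.24907556 0.06      ]
cam in tool [ 0.06945219  0.00157973 -0.16165501] view dir [-2.55706790e-01  3.18035971e-04  9.66754331e-01]
```

View pics/c.png

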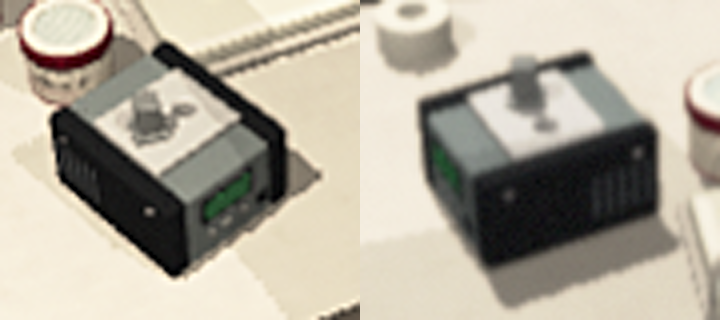

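```bash
cat >> h.py <<'E'
def ori(psi): return (R.from_euler("z",psi)*R.from_euler("x",np.pi)).as_rotvec()
def pose():
    o=r.get_obs(); return np.round(o["tool_pos"],4),np.round(o["force"],1),round(o["finger_gap"],4),round(o["time"],2)
E
python3 - <<'E'
from h import *
import pickle
r.goto([.457,-.19,.27],ori(np.radians(5)));s=r.snapshot("wrist");pickle.dump(s,open("wp.pkl","wb"));print(pose());a=s["color"]
r.goto([.513,.216,.23],ori(np.radians(22)));s=r.snapshot("wrist");pickle.dump(s,open("wk.pkl","wb"));print(pose());b=s["color"]
r.snapshot("scene")
cv2.imwrite("pics/wk.png",cv2.resize(b,(800,600),interpolation=cv2.INTER_CUBIC));cv2.imwrite("pics/wp.png",cv2.resize(a,(800,600),interpolation=cv2.INTER_CUBIC))
E
```

```text
(array([ 0.4568, -0.1908,  0.2699]), array([-0. , -1. ,  0.3]), 0.087, 2.11)
(array([0.5135, 0.2148, 0.2302]), array([-0.2,  0. ,  0.7]), 0.087, 3.68)
```

View pics/wk.png

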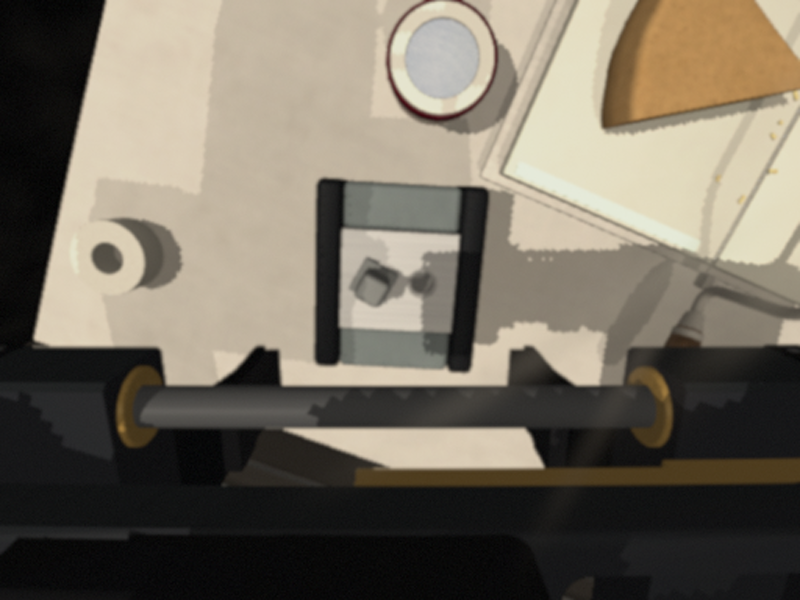

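View pics/wp.png

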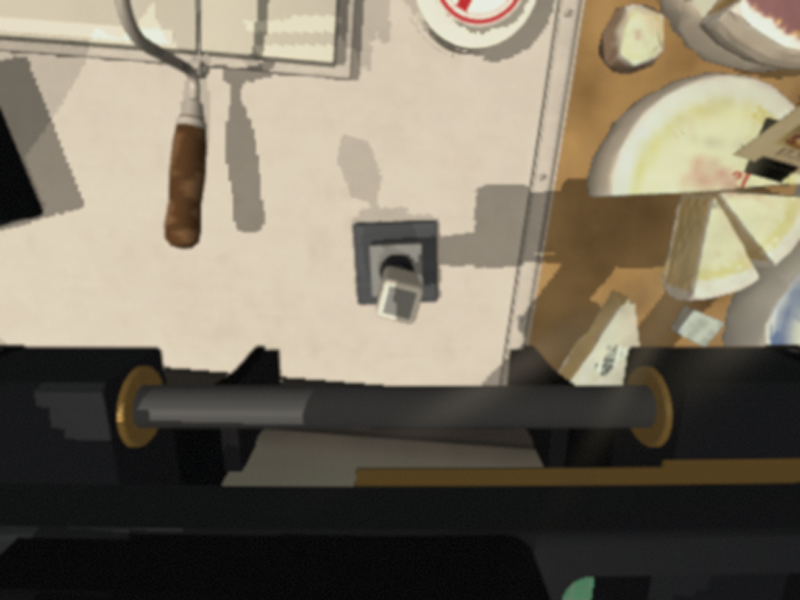

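Wrist view 1 shows the knob at (375,285), turned relative to the block, the wide well at (422,283); view 2 the handle's top at (400,300). I'll crop for corners.

```bash
python3 -c "
from h import *;import pickle
g=lambda x:cv2.resize(x,None,fx=8,fy=8,interpolation=cv2.INTER_CUBIC)
a=g(pickle.load(open('wk.pkl','rb'))['color'][145:215,215:265]);b=g(pickle.load(open('wp.pkl','rb'))['color'][145:215,230:280])
a=cv2.convertScaleAbs(a,alpha=1.4);cv2.imwrite('pics/c2.png',np.hstack([a,b]))"
```

```text
(no output)
```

View pics/c2.png

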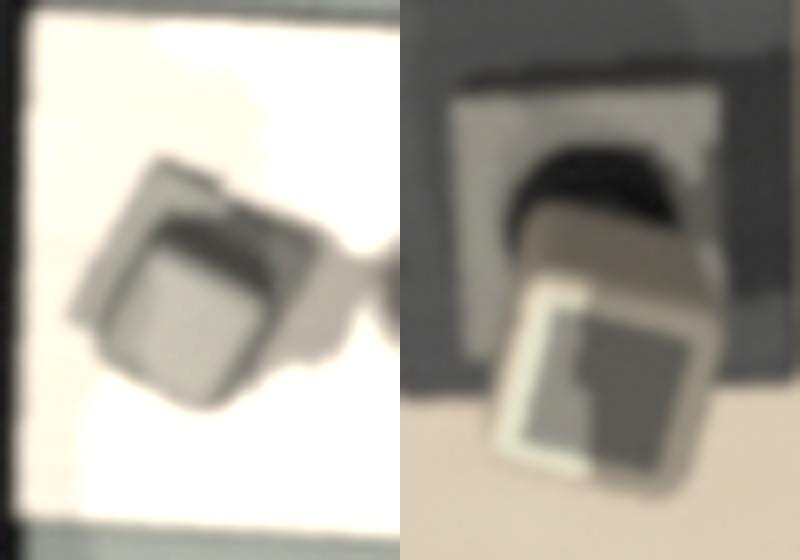

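```bash
python3 - <<'E'
from h import *;import pickle
wk=pickle.load(open('wk.pkl','rb'));wp=pickle.load(open('wp.pkl','rb'))
def q(s,pts,off,z,n):
    P=np.array([plane(s,(np.array(p)+.5)/8-.5+off,z) for p in pts]);e=np.roll(P,-1,0)-P
    print(n,P.mean(0),"sides mm",np.round(np.linalg.norm(e,axis=1)*1e3,1),"yaw",np.round(np.degrees(np.arctan2(e[:,1],e[:,0])),1))
q(wk,[(160,240),(272,305),(205,408),(100,345)],(215,145),.113,"knob")
q(wp,[(125,275),(322,330),(280,497),(90,455)],(230,145),.156,"handle")
for n,s,pts,z in(("foot",wp,[(353,223),(438,220),(440,300),(357,303)],.005),("cal",wk,[(318,180),(487,188),(470,370),(316,363)],.08)):
    P=np.array([plane(s,np.array(p)*.64,z) for p in pts]);e=np.roll(P,-1,0)-P
    print(n,P.mean(0),np.round(np.linalg.norm(e,axis=1)*1e3,1),np.round(np.degrees(np.arctan2(e[:,1],e[:,0])),1))
print("wide",plane(wk,np.array((422,283))*.64,.08))
E
```

```text
knob [0.513967   0.22855006 0.113     ] sides mm [15.8 15.5 15.1 15.1] yaw [-98.8 169.3  79.9  -8.1]
handle [ 0.45586713 -0.19564868  0.156     ] sides mm [24.8 21.7 24.  23. ] yaw [-101.   172.    81.9   -6.2]
foot [ 0.4556772  -0.19584445  0.005     ] [78.6 76.3 80.2 76.5] [ -83.1 -172.2   97.1    6.5]
cal [0.5195373  0.21257512 0.08      ] [112.1 130.  113.2 129.6] [ -70.7 -160.7  109.1   18.9]
wide [0.52383091 0.19599773 0.08      ]
```

```bash
python3 - <<'E'
from h import *
o=ori(np.radians(-9.3));x,y=.5140,.2286
r.goto([x,y,.15],o); r.grip(.04,15); f0=np.array(r.get_obs()["force"])
r.move_l([x,y,.0895],max_speed=.06,contact_N=6); print(pose())
r.grip(0,15); ob=r.get_obs(); print(pose(),np.round(np.array(ob["force"])-f0,1),ob["gripper_force"])
E
```

```text
(array([0.5144, 0.2287, 0.09  ]), array([-0.2,  0.2, -0.2]), 0.0399, 6.52)
(array([0.5142, 0.2289, 0.0897]), array([0.8, 1.2, 1.9]), 0.018, 7.04) [0.7 0.2 2.1] 15.000085844658315
```

```bash
python3 - <<'E'
from h import *
import pickle
o=ori(np.radians(-9.3));x,y=.5140,.2286
r.move_l([x,y,.15],max_speed=.08); print(pose())
r.goto([.42,.05,.16],o)
zc=.0895-.064
r.move_l([.42,.05,zc+.004],max_speed=.1)
t=r.move_l([.42,.05,zc-.006],max_speed=.02,contact_N=2); print(t,pose())
r.grip(.045); r.sleep(.4)
r.move_l([.42,.05,.16],max_speed=.2)
r.grip(.087)
r.goto([.513,.216,.23],ori(np.radians(22)));s=r.snapshot("wrist");pickle.dump(s,open("wk2.pkl","wb"));print(pose())
s2=r.snapshot("side");pickle.dump(s2,open("side2.pkl","wb"))
g=lambda x,k:cv2.resize(x,None,fx=k,fy=k,interpolation=cv2.INTER_CUBIC)
cv2.imwrite("pics/c3.png",np.hstack([g(s["color"][145:215,215:275],6),g(s2["color"][150:290,190:300],3)]))
E
```

```text
(array([0.5136, 0.2284, 0.1495]), array([-0.6,  0.1,  0.5]), 0.0177, 7.95)
True (array([0.4207, 0.05  , 0.0254]), array([ 0.7, -0. ,  3.8]), 0.0177, 10.57)
(array([0.5121, 0.2147, 0.2289]), array([-0.5,  0.1,  0.7]), 0.0871, 14.41)
```

View pics/c3.png

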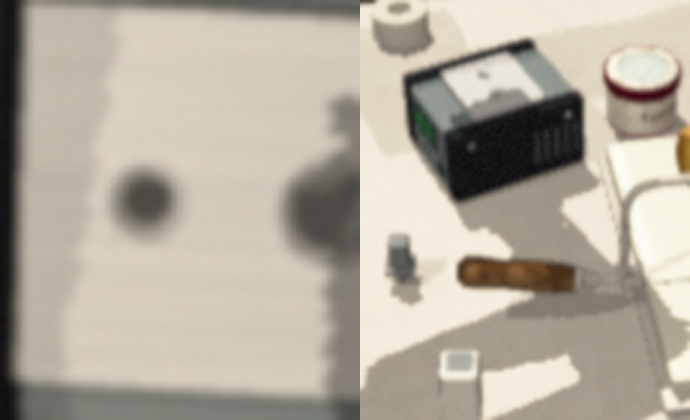

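Plug stands released on the counter at about (400,258) of the crop; narrow well open at (146,201).

```bash
python3 - <<'E'
from h import *;import pickle
s=pickle.load(open("wk2.pkl","rb"))
g=cv2.cvtColor(s["color"],cv2.COLOR_BGR2GRAY).astype(float)[145:215,215:275]
sub=g[25:43,15:35]; w=np.clip(150-sub,0,None) if sub.min()<110 else None
w=np.clip(np.median(sub)*.8-sub,0,None);yy,xx=np.mgrid[25:43,15:35]
u,v=(w*xx).sum()/w.sum(),(w*yy).sum()/w.sum();print(u*6,v*6,plane(s,(u+215,v+145),.08))
# probe grasp
o=ori(np.radians(-8.5));x,y=.4558,-.1957
r.goto([x,y,.20],o); r.grip(.05,20); f0=np.array(r.get_obs()["force"])
r.move_l([x,y,.113],max_speed=.08,contact_N=6); print(pose())
r.grip(0,25); ob=r.get_obs(); print(pose(),np.round(np.array(ob["force"])-f0,1))
E
```

```text
142.55013947331094 197.71462342206044 [0.51304303 0.22908964 0.08      ]
(array([ 0.4563, -0.196 ,  0.1136]), array([ 0.2, -0.3,  0.6]), 0.05, 18.14)
(array([ 0.4559, -0.1948,  0.113 ]), array([0.4, 3.8, 2.8]), 0.0263, 18.72) [0.8 4.4 2.5]
```

```bash
python3 - <<'E'
from h import *;import pickle
o=ori(np.radians(-8.5))
r.move_l([.4558,-.1949,.113],max_speed=.02); print(pose())
r.move_l([.4558,-.1949,.25],max_speed=.1); print(pose())
r.goto([.5135,.2288,.23],o)
r.move_l([.5135,.2288,.195],max_speed=.1); r.sleep(.3);print(pose())
ss=[r.snapshot(n) for n in("scene","side")]; pickle.dump(ss,open("ss.pkl","wb"))
g=lambda x,k:cv2.resize(x,None,fx=k,fy=k,interpolation=cv2.INTER_CUBIC)
cv2.imwrite("pics/c4.png",np.hstack([g(ss[0]["color"][150:250,180:270],4.4),g(ss[1]["color"][110:210,190:280],4.4)]))
for s in ss: print(proj(s,[.5135,.2288,.08]),proj(s,[.5135,.2288,.096]))
E
```

```text
(array([ 0.4559, -0.1945,  0.113 ]), array([1.5, 5. , 1.1]), 0.0264, 18.97)
(array([ 0.4554, -0.1947,  0.2491]), array([ 0. , -0.4, -0.6]), 0.026, 20.48)
(array([0.5139, 0.2289, 0.1957]), array([-0. ,  0.3, -0.8]), 0.0257, 22.86)
[217.32591823 218.17875971] [216.95542752 214.35833457]
[231.12901054 174.54545489] [230.8544124  169.85950287]
```

View pics/c4.png

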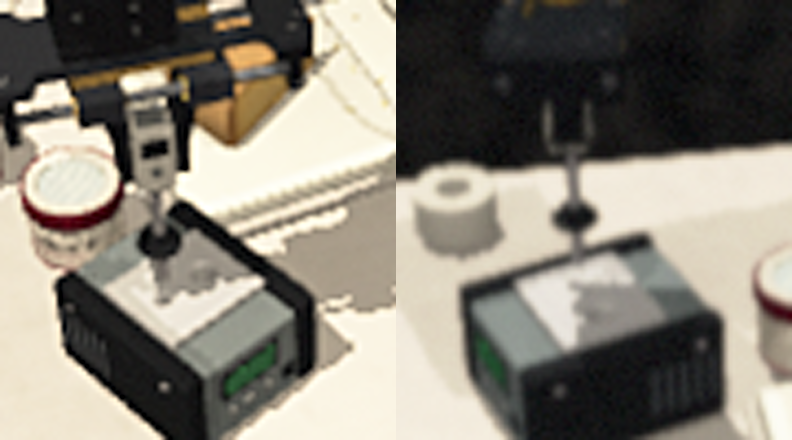

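Probe hangs nearly upright, its tip within about 1 px of above the well in both views ((163,292) and (578,258) in the crops). Trying a guarded insertion.

```bash
cat > ins.py <<'E'
from h import *
X,Y=.5135,.2288
r.move_l([X,Y,.184],max_speed=.06)
p=[(0,0)]+[(a*np.cos(t),a*np.sin(t)) for a,n in((.0015,6),(.0028,8)) for t in np.arange(n)*2*np.pi/n]
for dx,dy in p:
    c=r.move_l([X+dx,Y+dy,.165],max_speed=.03,contact_N=5); q=pose(); print(round(dx,4),round(dy,4),c,q)
    if q[0][2]<.173: break
    r.move_l([X+dx,Y+dy,.183],max_speed=.08)
    if q[3]>40: break
E
python3 ins.py
```

```text
0 0 False (array([0.5133, 0.2289, 0.1648]), array([-0.5,  0.5, -1.5]), 0.0258, 24.07)
```

```bash
python3 - <<'E'
from h import *
X,Y=.5135,.2288
r.grip(0,40)
print(r.move_l([X,Y,.150],max_speed=.03,contact_N=8),pose())
z=.150
f0=r.get_obs()["force"][2]
while z>.112:
    z-=.002
    c=r.move_l([X,Y,z],max_speed=.012,contact_N=5); q=pose(); print(c,z,q)
    if q[1][2]-f0>8: break
E
```

```text
False (array([0.5133, 0.2289, 0.1494]), array([-0.1,  3.4, -3.6]), 0.0255, 24.94)
False 0.148 (array([0.5136, 0.2289, 0.1481]), array([-0.5,  3.8, -1. ]), 0.0258, 25.26)
False 0.146 (array([0.5136, 0.2289, 0.1461]), array([-0.9,  3.6, -0.3]), 0.0258, 25.57)
True 0.144 (array([0.5136, 0.2291, 0.1444]), array([ 0.4, -0.2,  3.4]), 0.0258, 25.82)
False 0.142 (array([0.5137, 0.2289, 0.1419]), array([0.1, 2.1, 2.2]), 0.0259, 26.17)
False 0.13999999999999999 (array([0.5136, 0.2289, 0.1398]), array([2. , 2. , 0.9]), 0.0259, 26.48)
False 0.13799999999999998 (array([0.5136, 0.2289, 0.1379]), array([1.8, 3.6, 1.4]), 0.0257, 26.8)
False 0.13599999999999998 (array([0.5136, 0.2289, 0.1359]), array([2. , 3.3, 1.8]), 0.0258, 27.12)
False 0.13399999999999998 (array([0.5136, 0.2289, 0.1339]), array([1.9, 3.9, 2.2]), 0.0259, 27.43)
False 0.13199999999999998 (array([0.5136, 0.2289, 0.1319]), array([1.1, 2.9, 3.8]), 0.0258, 27.75)
False 0.12999999999999998 (array([0.5136, 0.2289, 0.1299]), array([2.1, 4.5, 3.5]), 0.0259, 28.07)
False 0.12799999999999997 (array([0.5135, 0.2289, 0.1279]), array([1.3, 3.5, 3.5]), 0.0256, 28.38)
False 0.12599999999999997 (array([0.5135, 0.2289, 0.126 ]), array([2.1, 4.2, 3.2]), 0.0259, 28.7)
False 0.12399999999999997 (array([0.5135, 0.2289, 0.124 ]), array([1.2, 5. , 4. ]), 0.0254, 29.02)
True 0.12199999999999997 (array([0.5136, 0.229 , 0.1235]), array([-1. , -0.2,  4.6]), 0.0257, 29.23)
```

```bash
python3 - <<'E'
from h import *
X,Y=.5135,.2288
z=.1235
for i in range(12):
    c=r.move_l([X,Y,z],max_speed=.01,contact_N=6); r.sleep(.1); q=pose(); print(c,round(z,4),q)
    if q[1][2]>10: break
    z-=.0004
E
```

```text
False 0.1235 (array([0.5134, 0.2287, 0.1235]), array([0.6, 3.5, 5.2]), 0.0262, 29.68)
False 0.1231 (array([0.5134, 0.2287, 0.1234]), array([0. , 3. , 7.3]), 0.0257, 30.02)
False 0.1227 (array([0.5135, 0.2287, 0.1234]), array([-0.5,  3.4,  9.6]), 0.0259, 30.38)
False 0.1223 (array([0.5135, 0.2288, 0.1233]), array([-2.6,  2.5, 10.2]), 0.0257, 30.73)
```

Stop slid and tip bottomed at about 55.5 mm (force rises, position holds). Release and check.

```bash
python3 - <<'E'
from h import *
r.grip(.05); r.sleep(.3); print(pose())
r.move_l([.5135,.2288,.20],max_speed=.1); r.goto([.45,.05,.30],ori(np.radians(-8.5))); print(pose())
ss=[r.snapshot(n) for n in("scene","side")]
g=lambda x,k:cv2.resize(x,None,fx=k,fy=k,interpolation=cv2.INTER_CUBIC)
cv2.imwrite("pics/c5.png",np.hstack([g(ss[0]["color"][150:260,180:270],4.4),g(ss[1]["color"][120:230,190:280],4.4)]))
E
```

```text
(array([0.5135, 0.2288, 0.1223]), array([0. , 0.3, 0. ]), 0.05, 31.76)
(array([0.45  , 0.0505, 0.2991]), array([ 0.7,  0.4, -0.8]), 0.0497, 33.55)
```

View pics/c5.png

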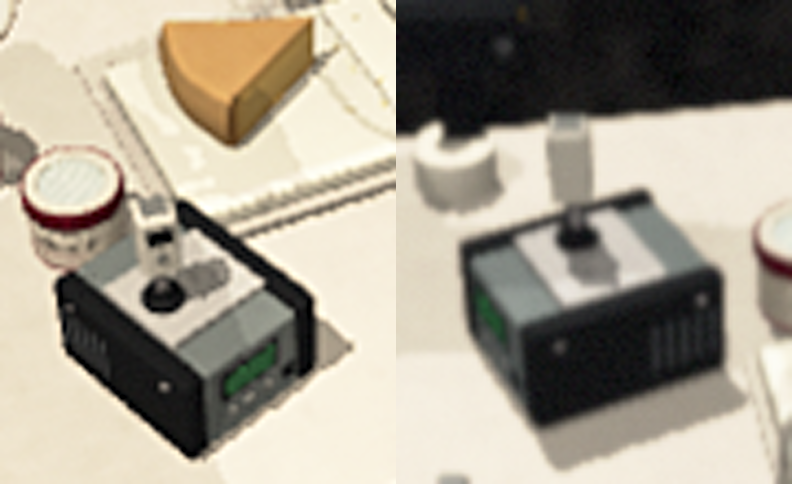

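Stop is flat on the block at (160,293), probe upright. As a check against jamming, I'll press lightly on the handle's top with shut fingers.

```bash
python3 - <<'E'
from h import *
r.grip(0,20); X,Y=.5135,.2288
r.goto([X,Y,.20],ori(np.radians(-8.5)));r.move_l([X,Y,.176],max_speed=.05);r.sleep(.2)
print(pose(),r.move_l([X,Y,.155],max_speed=.012,contact_N=4),pose())
z=r.get_obs()["tool_pos"][2]
for i in range(6):
    r.move_l([X,Y,z-.0004*i],max_speed=.01);r.sleep(.15);q=pose();print(q)
    if q[1][2]>9: break
r.move_l([X,Y,.20],max_speed=.08); r.goto([.45,.05,.30],ori(np.radians(-8.5))); print(pose())
ss=[r.snapshot(n) for n in("scene","side")]
g=lambda x,k:cv2.resize(x,None,fx=k,fy=k,interpolation=cv2.INTER_CUBIC)
cv2.imwrite("pics/c6.png",np.hstack([g(ss[0]["color"][150:280,180:270],4.4),g(ss[1]["color"][120:250,190:280],4.4)]))
E
```

```text
(array([0.5138, 0.2289, 0.1764]), array([ 0.3, -0.2,  1.2]), 0.0003, 36.41) True (array([0.514 , 0.2288, 0.1671]), array([ 0.2, -0.4,  4.1]), 0.0004, 37.33)
(array([0.5136, 0.2288, 0.1672]), array([ 0.5, -0.3,  2.3]), 0.0004, 37.73)
(array([0.5137, 0.2288, 0.167 ]), array([-0.6,  0.2,  4.6]), 0.0003, 38.13)
(array([0.5139, 0.2289, 0.1669]), array([ 0.4, -0.6,  7.3]), 0.0004, 38.53)
(array([0.5142, 0.2289, 0.1668]), array([ 0.3, -1.5,  7.9]), 0.0005, 38.93)
(array([0.5144, 0.229 , 0.1668]), array([ 1.1, -0.6,  8.6]), 0.0009, 39.33)
(array([0.5146, 0.229 , 0.1667]), array([-0. , -0. , 10.1]), 0.0008, 39.73)
(array([0.4499, 0.0505, 0.2991]), array([-0.3, -1.3, -0.3]), 0.0006, 41.18)
```

View pics/c6.png

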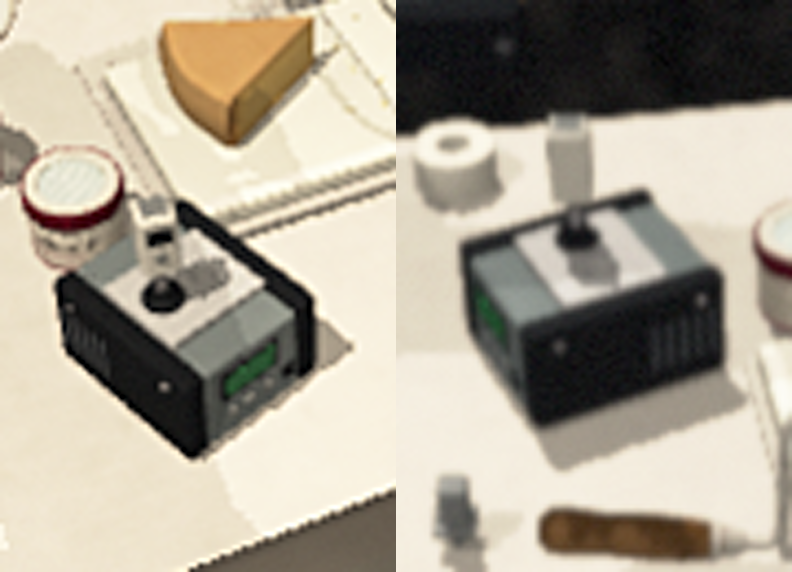

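The probe stands firm at its bottom (0.167 m, springy), the stop lies flat at (577,238), and the plug is on the counter at (457,505). Handing in.

```bash
python3 -c "
from rig import r
print(r.hand_in())"
```

```text
the job is handed in; nothing more can be done
None
```

I handed the job in at about 41 s of the 69 s allowed: the plug is on the counter and the probe stands released in the narrow well, bottomed at about 55.5 mm with its stop flat on the block; hand-in returned no verdict, so the result isn't confirmed.

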